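# Press a corner joint in the profile press

## Robot

A 6-joint arm with a two-finger parallel gripper is mounted at the origin on the work surface. World frame = base frame: x ahead of the robot, y to its left, z up, the work surface at z = 0. Lengths are in m, angles in rad, forces in N, time in s.
With the tool pointing down it reaches from about 0.325 to 0.9 m from the base axis. Payload 6.1 kg.
Tool frame: the origin (TCP) lies at the very end of the fingers, on their centre line; the grasp point (between the pads) lies 19 mm behind it (arm.grip_depth is the distance from the TCP to the grasp point, in m); z points along the fingers, x is the direction in which the jaws open and shut, and the axes are right-handed (so a half turn about z gives the same grasp; the last joint's range is limited). The gripper opens to 85 mm and grips with 20 to 120 N. Pads are 22 mm wide; open, the fingers measure 114 mm over their backs; the gripper's body (76 mm by 85 mm) begins 54 mm behind the grasp point. The pads swing forward as they close: fully open they stand 13 mm farther back than shut.
Start: joints at [-1.402, 0.22, 1.526, -0, 1.395, -0.126], TCP at [0.182, -0.598, 0.231] pointing down, gripper open.
Joint ranges: [-2.98, 2.98], [-0.91, 2.08], [0.09, 2.57], [-1.24, 4.39], [0.2, 2.65], [-2.68, 2.68]. Speed limits (rad/s): [2.57, 2.57, 3.01, 3.14, 3.14, 3.14].

## Interface

Orientations are given as a rotation vector (axis times angle).
In Python, from rig import arm, eyes, spotter gives the robot as it stands. The module is installed in compiled form; this text tells all that it offers.
- The arm moves only by the tool apply_moves, never from a script. Its argument "targets" is a list that holds one entry, the list of rows, each a list of 7 numbers: the shift along the tool's x, y, z in m, then the turn, a rotation vector about the tool's x, y, z in degrees, then the closure in counts, from 0 (fully open) to 255 (shut). In form: [[[tx, ty, tz, ax, ay, az, claw], ...]]. A call has 1 to 12 rows; each row shifts and turns the commanded pose from where the row before left it, along the tool's axes as they then stand; what a row does not reach is not made up. A row lasts 1/10 s, in which the tool goes at most 50 mm and 8.59 degrees, less where a joint would pass 70% of its speed; a pose out of reach is approached as far as the arm can. A call is refused whole if a number of a shift passes 0.05 or a number of a turn 8.59, either way. A call with a gripper value outside its range is refused whole. The fingers move at their own pace and stop on an object; "force" is the grip in N (left out, the last holds). Time passes only in rows, so rows that do not move let the fingers close. It gives the time, the measured TCP pose, the force and the opening at its end, in the units of the state.
- arm.get_state(): the state, without advancing time (a new reading comes with each control period).
- eyes.snapshot(name): name is "side" or "top" or "wrist"; returns (picture, depth): 400x640x3 uint8, red, green, blue; 400x640 float32, m along the optical axis (not along the pixel's ray), 0 where there is no reading.
- eyes.camera_params(name): a dict with "vfov" (degrees; the focal length in pixels is half the picture's height over the tangent of half this angle, whatever the lens; pixels are square), "cx", "cy" (the principal point, pixels), "k1" (the pictures are not rectified: a ray, as slopes to the right and down, at radius r is drawn at 1 + k1 r^2 times it, then the intrinsics apply), "R" (3x3) and "t" (3): a world point X has camera coordinates R X + t; the wrist camera has in their place "hand_eye" (4x4, takes a point from camera to tool coordinates, whose origin is the TCP and whose axes are the tool frame's). Camera axes: x right, y down, z forward; pixel columns grow to the right and rows downward; lengths in m; the calibration is good to about 2 mm. A picture is of the moment at which its call begins: read the wrist's pose just before it. camera_params takes no time and is no camera call.
- arm.close_job(): hands the job in, once; it reports no verdict.
Trained networks look in the newest picture that a camera, given by its name, has taken for a name from the list of things; names that differ only in an ending like _2 or _b are one class to them, and where a whole thing is asked for, a point or a joint stands for the part that bears it (a point fixed in the world has none). Each returns a list of dicts, best first, with "conf" (0 to 1); they miss things now and then, are a little off and sometimes report something else, mostly with a low value. They report only what shows in the picture. A call takes as long as a camera call.
- spotter.cut_out(label, camera): "mask" (400x640 bool, what is visible of it) and "extent" ([left, top, right, bottom] in pixels, round what is visible of it).
The state is a dict: "t": time; "joints": joint angles; "joint_velocities": joint speeds; "effort": joint torques, N m; "tcp_pos": TCP position; "ee_rot": TCP orientation; "force": force on the tool from outside, world axes, zero at the start; "torque": the same for the moment, N m; "opening": finger opening in m.
Only numpy, scipy, OpenCV 4.12 (cv2) and the standard library are available. Lean on these libraries where they do the work, as an engineer would, in place of code of your own. Each camera call takes 0.05 s, during which the arm holds its last target.

## Task

Make the pressing stroke on the bench press for aluminium profile corners: slide its flat cover fully shut over the work bed, then flip the safety catch right over so that its arm is clear of the lever, and only then pull the lever by its crossbar all the way towards the robot to its stop. The lever springs back, so finish while still holding it there; keep the catch flipped and the cover shut, and leave the other things lying on the bench and on the press base where they are.

Things in the scene. Friction and masses are not known exactly. Their poses are not given: they have to be found in the camera images.
- press: Grey bench press, fixed to the bench; base plate 280 (x) x 300 (y) x 12 mm. Origin on the bench surface, under the middle of the base plate. Its -x side (front) faces the robot, turned by up to 0.3 rad. In its frame: work bed with the cover at y = -75 mm, lever at y = +60 mm, catch axle at y = +115 mm. All offsets below are in this frame.
- cover (a joint): Flat aluminium cover plate 114 x 120 x 5 mm (top face 65 mm above the bench) on a slide along the press's x. 0 = fully shut over the work bed (against its stop, nearest the robot); grows to 95 mm as it is slid back in +x, given in m. Starts 55 to 95 mm open. About 2 N of friction; stays where it is left.
- cover_rib (a point): Centre of the black upright rib on the cover: 12 mm thick (x), 60 mm long (y), from 65 to 97 mm above the bench; this point is at 81 mm. It can be pinched from above or pushed.
- catch (a joint): Safety catch of plain steel, turning about an axle along the press's x, in rad. 0 = locked: its 75 mm arm lies level towards -y across the front of the lever and blocks it. Grows to 1.22 (stop) as the arm swings upward; the thumb tab then goes over towards +y. About 0.09 N m of friction (2 N at the tab); stays where it is left. Starts at 0 to 0.08. The arm is clear of the lever from 0.9 upward.
- catch_tab (a point): Middle of the top edge of the catch's thumb tab, a steel plate 35 mm wide (x), 7 mm thick and 50 mm long from axle to this edge. When locked the tab leans 0.61 rad from upright towards -y; when flipped it leans 0.61 rad towards +y. To flip: push this edge towards +y, about 57 mm. The catch's arm swings up in a plane 42 mm behind (+x of) the middle of the tab.
- catch_axle (a point): Point on the catch's axle right under the middle of the tab, 90 mm above the bench; does not move.
- lever (a joint): Steel lever on a hinge along the press's y, in rad. 0 = at rest, leaning 0.17 rad away from the robot; grows as the top is pulled towards the robot (press -x) to the stop at 0.9. A spring returns it: 3 to 6 N at the crossbar. While the catch is locked it can move only about 0.15.
- lever_bar (a point): Black round crossbar at the top of the lever, 18 mm diameter, 100 mm long along the press's y; this point is its centre, 155 mm from the hinge, 193 mm above the bench at rest and 156 mm when the lever is at its stop. To be gripped from above across its thickness, or hooked from behind.
- lever_pivot (a point): Point on the lever's hinge axis in the plane of the lever, 40 mm above the bench; does not move.
- corner_a: Loose steel corner piece, L-shaped, 44 x 44 x 14 mm, lying on the front of the press base; leave alone. Origin under it.
- corner_b: A second such loose corner piece on the front of the press base; leave alone.
- offcut_a: Loose aluminium channel, 170 x 36 x 26 mm, on the bench to the robot's right of the press; leave alone. Origin under it.
- offcut_b: Loose aluminium channel, 130 x 36 x 26 mm, on the bench to the robot's left; leave alone.
- mallet: Rubber mallet with a wooden handle, about 290 mm long, 56 mm high, on the bench to the right; leave alone.
- jar: Grey screw-top jar, 64 mm diameter, 75 mm high, on the bench to the right; leave alone.
- brush: Hand brush, 265 mm long, 38 mm high, on the bench to the left; leave alone.

How it is judged:
On the way, in this order (a step that is already met when the one before it is completed fails the run):
1. the cover is fully shut (value of joint cover below 0.006 m), for 0.2 s.
2. the safety catch is flipped over, with the cover still shut (value of joint catch above 1 rad and value of joint cover below 0.006 m), for 0.2 s.
3. the lever is pulled to its stop, with the catch still flipped (value of joint lever above 0.8 rad and value of joint catch above 1 rad), for 0.3 s.
At the end, for the whole second after the job is handed in: Through the last second the robot holds the lever by its crossbar (contact force above 1 N), steady (under 0.1 rad/s) and pulled past 0.8 rad (stop at 0.9); the catch is flipped past 1.0 rad (stop at 1.22) and the cover is shut to within 6 mm. The loose things have moved less than 30 mm (all of step 3 and value of joint cover below 0.006 m and velocity of joint lever between -0.1 and 0.1 rad/s and (contact force between lever_c2 and the fingers above 1 N or contact force between lever_c2 and the arm above 1 N)); the arm keeps its last pose, push and grip.
It fails at once if the lever is forced past its locked catch (value of joint lever above 0.25 rad and value of joint catch below 0.7 rad).
It fails at once if a thing lying around is disturbed (moved more than 30 mm) (distance of any of corner_a, corner_b, offcut_a, offcut_b, mallet, jar, brush from where it was at the start of the episode above 0.03 m).
It also fails if it takes over 64 s, if anything falls off the work surface, if the arm or the gripper's body presses on something with over 40 N, if the wrist force passes 120 N, or if a joint passes its speed limit or range.

## Working session

There is one attempt and no reset: what is moved stays moved. The work goes in short steps, Python scripts to look and compute and a tool call to move; the robot and the scene stay as the last step left them, time stands still between calls to the robot, and variables do not carry over. Pictures are saved under pics/ and viewed, and the job is handed in when it is done.

Besides the shell and the picture viewer there is one more tool, called in YAML: its name, and indented under it one key for each argument. apply_moves: Moves the arm, as the interface text tells. Its arguments: {"type":"object","properties":{"targets":{"type":"array","items":{"type":"array","items":{"type":"array","items":{"type":"number"}}}},"force":{"type":"number"}},"required":["targets"]}

```bash
mkdir -p pics; cat > h.py <<'E'
import numpy as np, cv2
from scipy.spatial.transform import Rotation as Ro
from rig import arm, eyes, spotter
def snap(n,fn=None):
    st=arm.get_state(); p,d=eyes.snapshot(n)
    if fn: cv2.imwrite('pics/'+fn,p[:,:,::-1])
    return st,p,d
def pts(n,d,st,mask=None):
    c=eyes.camera_params(n); f=200/np.tan(np.radians(c['vfov'])/2)
    m=d>0
    if mask is not None: m&=mask
    v,u=np.nonzero(m); z=d[v,u]
    K=np.array([[f,0,c['cx']],[0,f,c['cy']],[0,0,1]])
    # distortion r: undistort
    s=cv2.undistortPoints(np.stack([u,v],1).astype(np.float64)[:,None],K,np.array([c['k1'],0,0,0.]))[:,0]
    X=np.c_[s*z[:,None],z]
    if 'R' in c: W=(X-np.array(c['t']))@np.array(c['R'])
    else:
        H=np.array(c['hand_eye']); T=X@H[:3,:3].T+H[:3,3]
        W=Ro.from_rotvec(st['ee_rot']).apply(T)+st['tcp_pos']
    return W,u,v
E
python3 - <<'E'
from h import *
for n in('top','side'):
    st,p,d=snap(n,n+'0.png')
    np.save(n+'0.npy',d)
    for l in ['cover','cover_rib','catch','catch_tab','lever','lever_bar','press']:
        try:
            for r in spotter.cut_out(l,n)[:2]:
                W,u,v=pts(n,d,st,r['mask'])
                print(n,l,round(r['conf'],2),np.round(r['extent']),len(W),np.round(np.median(W,0),3),np.round(np.percentile(W,[3,97],axis=0),3).tolist())
        except Exception as e: print(l,e)
print(arm.get_state())
E
```

```text
top cover 0.97 [314. 164. 353. 201.] 1509 [ 0.611 -0.079  0.066] [[0.561, -0.133, 0.061], [0.669, -0.023, 0.097]]
top cover_rib 0.67 [309. 165. 353. 200.] 1518 [ 0.612 -0.078  0.066] [[0.561, -0.133, 0.061], [0.669, -0.022, 0.097]]
top catch 0.78 [263. 189. 296. 214.] 294 [0.55  0.098 0.099] [[0.513, 0.044, 0.09], [0.578, 0.116, 0.133]]
top catch_tab 0.61 [264. 190. 291. 219.] 281 [0.553 0.097 0.099] [[0.515, 0.044, 0.092], [0.578, 0.116, 0.133]]
top lever 0.76 [263. 158. 298. 192.] 389 [0.626 0.056 0.197] [[0.589, 0.013, 0.014], [0.687, 0.101, 0.205]]
top lever 0.63 [325. 230. 340. 248.] 125 [ 0.435 -0.072  0.026] [[0.423, -0.102, 0.02], [0.462, -0.059, 0.032]]
top press 0.75 [257. 154. 355. 252.] 8400 [ 0.554 -0.005  0.017] [[0.425, -0.143, 0.008], [0.685, 0.135, 0.182]]
top press 0.37 [445. 178. 467. 204.] 476 [ 0.596 -0.438  0.073] [[0.571, -0.469, 0.004], [0.627, -0.416, 0.08]]
side cover 0.83 [272. 190. 307. 222.] 754 [ 0.608 -0.078  0.066] [[0.563, -0.136, 0.061], [0.662, -0.025, 0.096]]
side cover_rib 0.57 [273. 192. 302. 219.] 744 [ 0.608 -0.079  0.066] [[0.563, -0.136, 0.06
[... 758 characters left out ...]
[0.428, -0.141, 0.008], [0.684, 0.139, 0.138]]
{'t': 0.8, 'joints': array([-1.40211788e+00,  2.20373914e-01,  1.52652845e+00,  3.41818866e-05,
        1.39471497e+00, -1.26077913e-01]), 'joint_velocities': array([-0.00082097,  0.00038119, -0.0012358 ,  0.00132252, -0.00072298,
       -0.00035823]), 'effort': array([ 6.62378397e-05, -4.96789420e+01, -3.89705944e+01, -5.97516123e-05,
        6.17599962e-04, -6.67506498e-06]), 'tcp_pos': array([ 0.18158328, -0.59801707,  0.23130073]), 'ee_rot': array([-2.52352916e+00,  1.87113469e+00, -8.57950791e-06]), 'force': array([0.49653932, 0.64141058, 0.45506623]), 'torque': array([-0.02985956, -0.02214956, -0.02065942]), 'opening': 0.08555504124081195}
```

```bash
python3 - <<'E'
from h import *
a=cv2.imread('pics/top0.png');b=cv2.imread('pics/side0.png')
c1=cv2.resize(a[140:265,240:370],(520,500),interpolation=cv2.INTER_CUBIC);c2=cv2.resize(b[180:285,240:352],(533,500),interpolation=cv2.INTER_CUBIC)
cv2.imwrite('pics/crop0.png',cv2.resize(np.hstack([c1,c2]),(800,380)))
cv2.imwrite('pics/both0.png',cv2.resize(np.vstack([a,b]),(480,600)))
st=arm.get_state()
for n in('top','side'):
    d=np.load(n+'0.npy');W,u,v=pts(n,d,st)
    m=(W[:,2]>.006)&(W[:,2]<.017)&(abs(W[:,0]-.555)<.2)&(abs(W[:,1])<.19)
    P=W[m]; print(n,len(P),cv2.minAreaRect((P[:,:2]*1000).astype(np.float32)))
    # robust: erode via occupancy
    # cover plate
    m=(W[:,2]>.058)&(W[:,2]<.072)&(abs(W[:,0]-.61)<.08)&(abs(W[:,1]+.078)<.08)
    print('cover',cv2.minAreaRect((W[m][:,:2]*1000).astype(np.float32)))
    m=(W[:,2]>.085)&(W[:,2]<.105)&(abs(W[:,0]-.61)<.08)&(abs(W[:,1]+.078)<.07)
    print('rib',m.sum(),cv2.minAreaRect((W[m][:,:2]*1000).astype(np.float32)),W[m].mean(0))
    m=(W[:,2]>.185)&(abs(W[:,0]-.61)<.08)&(abs(W[:,1]-.06)<.09)
    print('bar',m.sum(),cv2.minAreaRect((W[m][:,:2]*1000).astype(np.float32)),W[m].mean(0),W[m][:,2].max())
    m=(W[:,2]>.122)&(abs(W[:,0]-.55)<.05)&(abs(W[:,1]-.09)<.05)
    print('tab top',m.sum(),np.round(W[m],3).tolist()[:40])
E
```

```text
top 4621 ((554.4754028320312, 0.2763824462890625), (376.34808349609375, 399.7864074707031), 89.78338623046875)
cover ((609.372802734375, -77.69599914550781), (159.93472290039062, 133.71531677246094), 1.2588107585906982)
rib 98 ((613.9761352539062, -76.60962677001953), (11.402068138122559, 58.35190963745117), 1.2162315845489502) [ 0.6135481  -0.07675724  0.09554325]
bar 250 ((631.0411376953125, 57.46238708496094), (18.508861541748047, 99.01646423339844), 0.9433492422103882) [0.62976754 0.05624857 0.19967731] 0.20761023680941526
tab top 53 [[0.548, 0.086, 0.13], [0.548, 0.083, 0.129], [0.546, 0.092, 0.123], [0.545, 0.088, 0.132], [0.545, 0.085, 0.132], [0.546, 0.083, 0.129], [0.543, 0.091, 0.126], [0.542, 0.088, 0.133], [0.542, 0.085, 0.132], [0.543, 0.083, 0.129], [0.541, 0.092, 0.123], [0.54, 0.088, 0.129], [0.54, 0.085, 0.129], [0.539, 0.082, 0.134], [0.538, 0.094, 0.124], [0.537, 0.091, 0.127], [0.537, 0.088, 0.129], [0.536, 0.085, 0.133], [0.537, 0.082, 0.131], [0.535, 0.091, 0.124], [0.534, 0.088, 0.131], [0.534, 0.085, 0.133], [0.534, 0.082, 0.132], [0.532, 0.091, 0.126], [0.531
[... 1114 characters left out ...]
521, 0.08, 0.133], [0.518, 0.08, 0.132], [0.548, 0.089, 0.135], [0.545, 0.086, 0.133], [0.542, 0.085, 0.131], [0.539, 0.084, 0.13], [0.536, 0.085, 0.132], [0.533, 0.084, 0.131], [0.53, 0.085, 0.132], [0.527, 0.084, 0.132], [0.524, 0.083, 0.131], [0.52, 0.087, 0.137], [0.518, 0.083, 0.131], [0.548, 0.087, 0.127], [0.545, 0.089, 0.131], [0.542, 0.085, 0.125], [0.539, 0.087, 0.129], [0.535, 0.09, 0.133], [0.533, 0.085, 0.127], [0.53, 0.086, 0.128], [0.527, 0.087, 0.13], [0.524, 0.084, 0.127], [0.521, 0.086, 0.131], [0.518, 0.082, 0.126], [0.548, 0.089, 0.125], [0.545, 0.088, 0.124], [0.542, 0.087, 0.123], [0.539, 0.09, 0.128], [0.536, 0.088, 0.126], [0.533, 0.088, 0.125], [0.529, 0.089, 0.127]]
```

View pics/crop0.png

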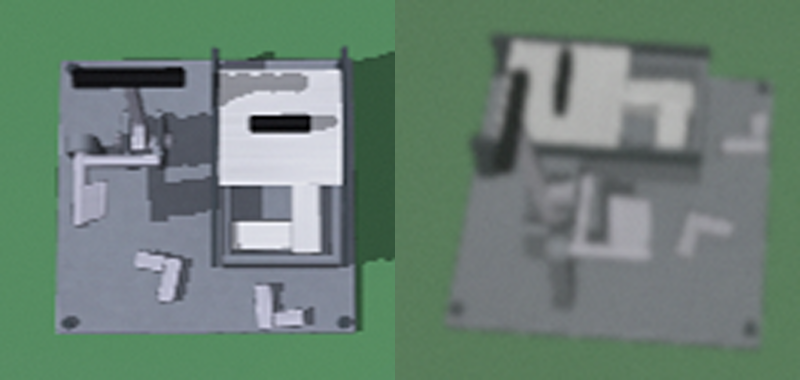

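View pics/both0.png

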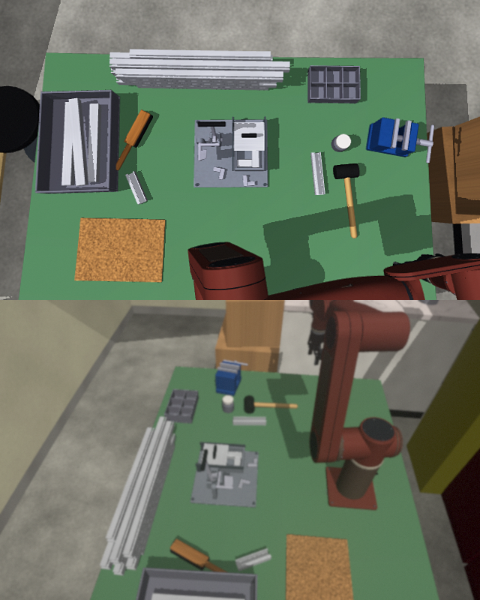

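apply_moves:
  targets:
    - [[0,-0.049,0,0,0,-4.42,255],[0,-0.049,0,0,0,-4.42,255],[0,-0.049,0,0,0,-4.42,255],[0,-0.049,0,0,0,-4.42,255],[0,-0.049,0,0,0,-4.42,255],[0,-0.049,0,0,0,-4.42,255],[0,-0.049,0,0,0,-4.42,255],[0,-0.049,0,0,0,-4.42,255],[0,-0.049,0,0,0,-4.42,255],[0,-0.049,0,0,0,-4.42,255],[0,-0.049,0,0,0,-4.42,255],[0,-0.049,0,0,0,-4.42,255]]

```text
t: 2.0
tcp_pos: [0.6095, -0.2226, 0.2313]
ee_rot: [3.094, -0.542, 0.001]
force: [0.1, -0.3, 0.5]
opening: 0.0001
```

apply_moves:
  targets:
    - [[-0.003,-0.0376,0,0,0,-5.3,255],[0.0005,-0.0377,0,0,0,-5.3,255],[0.004,-0.0375,0,0,0,-5.3,255],[0.0085,-0.037,0,0,0,-5.3,255],[0,0,0.045,0,0,0,255],[0,0,0.045,0,0,0,255],[0,0,0.04,0,0,0,255],[0,0,0.02,0,0,0,255],[0,0,0,0,0,0,255]]

```text
t: 2.9
tcp_pos: [0.6467, -0.0781, 0.0765]
ee_rot: [-3.139, -0.031, 0.013]
force: [-0.2, -0.3, -0.2]
opening: -0.0002
```

apply_moves:
  targets:
    - [[-0.015,0,0,0,0,0,255],[-0.015,0,0,0,0,0,255],[-0.015,0,0,0,0,0,255],[-0.01,0,0,0,0,0,255],[-0.01,0,0,0,0,0,255],[0,0,0,0,0,0,255]]

```text
t: 3.5
tcp_pos: [0.5846, -0.0805, 0.0824]
ee_rot: [3.141, 0.031, 0.001]
force: [0.6, 0.3, 0.5]
opening: -0.0
```

```bash
python3 - <<'E'
from h import *
st,p,d=snap('top','t1.png')
print(st['tcp_pos'],st['force'])
a=cv2.imread('pics/t1.png')
cv2.imwrite('pics/t1c.png',cv2.resize(a[140:265,240:370],(520,500),interpolation=cv2.INTER_CUBIC))
E
```

```text
[ 0.5846419  -0.08052799  0.08244921] [0.63095354 0.33437248 0.52019698]
```

View pics/t1c.png

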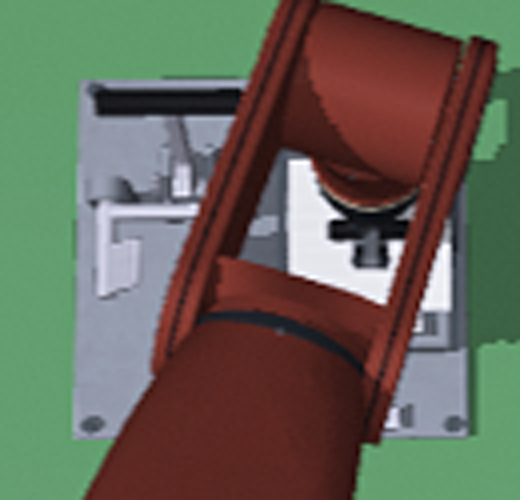

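apply_moves:
  targets:
    - [[-0.005,0,0,0,0,0,255],[-0.005,0,0,0,0,0,255],[-0.003,0,0,0,0,0,255]]

```text
t: 3.85
tcp_pos: [0.572, -0.0807, 0.0815]
ee_rot: [3.141, 0.031, 0.001]
force: [3.1, 0.3, 1.8]
opening: 0.0001
```

apply_moves:
  targets:
    - [[-0.003,0,0,0,0,0,255],[-0.003,0,0,0,0,0,255]]

```text
t: 4.05
tcp_pos: [0.5659, -0.0807, 0.0814]
ee_rot: [3.141, 0.031, 0.0]
force: [2.0, -0.4, 2.3]
opening: -0.0004
```

apply_moves:
  targets:
    - [[-0.003,0,0,0,0,0,255],[-0.003,0,0,0,0,0,255]]

```text
t: 4.25
tcp_pos: [0.5597, -0.0809, 0.0813]
ee_rot: [3.141, 0.031, -0.0]
force: [1.8, -0.3, 1.8]
opening: 0.0003
```

apply_moves:
  targets:
    - [[-0.003,0,0,0,0,0,255],[-0.002,0,0,0,0,0,255]]

```text
t: 4.45
tcp_pos: [0.5563, -0.081, 0.0815]
ee_rot: [3.141, 0.03, 0.006]
force: [12.5, 0.6, -6.1]
opening: 0.0003
```

apply_moves:
  targets:
    - [[-0.003,0,0,0,0,0,255],[-0.002,0,0,0,0,0,255]]

```text
t: 4.65
tcp_pos: [0.5559, -0.0811, 0.082]
ee_rot: [3.141, 0.029, 0.024]
force: [30.9, 1.5, -20.3]
opening: -0.0003
```

apply_moves:
  targets:
    - [[-0.003,0,0,0,0,0,255]]

```text
t: 4.75
tcp_pos: [0.5557, -0.0811, 0.0823]
ee_rot: [3.14, 0.029, 0.034]
force: [44.4, 2.7, -29.8]
opening: -0.0002
```

apply_moves:
  targets:
    - [[0.01,0,0,0,0,0,255],[0.012,0,0,0,0,0,255],[0,0,-0.045,0,0,0,255],[0,0,-0.05,0,0,0,255],[0,0,-0.045,0,0,0,255],[-0.014,-0.042,0,0,0,0,255],[-0.014,-0.042,0,0,0,0,255],[-0.014,-0.042,0,0,0,0,255],[0,0,0,0,0,0,255],[0,0,0,0,0,0,255]]

```text
t: 5.75
tcp_pos: [0.5234, 0.0453, 0.2207]
ee_rot: [3.141, 0.035, -0.003]
force: [-0.8, 0.2, -0.6]
opening: -0.0001
```

```bash
python3 - <<'E'
from h import *
st,p,d=snap('side','s2.png')
print(st['tcp_pos'],st['ee_rot'],st['force'])
st,p,d2=snap('wrist','w2.png')
a=cv2.imread('pics/s2.png')
cv2.imwrite('pics/s2c.png',cv2.resize(a[170:285,240:352],(584,600),interpolation=cv2.INTER_CUBIC))
W,u,v=pts('side',d,st)
m=(W[:,2]>.08)&(W[:,2]<.105)&(abs(W[:,0]-.56)<.12)&(abs(W[:,1]+.078)<.05)
print(m.sum(),np.round(np.percentile(W[m],[3,50,97],axis=0),3))
for W in (W,pts('wrist',d2,st)[0]):
    m=(W[:,2]>.124)&(W[:,2]<.14)&(abs(W[:,0]-.53)<.04)&(abs(W[:,1]-.09)<.04)
    print('tab',m.sum(),np.round(np.percentile(W[m],[3,50,97],axis=0),3) if m.sum() else 0)
E
```

```text
[0.52342752 0.04528438 0.22068799] [ 3.14108449e+00  3.46965671e-02 -2.72568447e-03] [-0.79491737  0.1817343  -0.58522684]
9 [[ 0.534 -0.096  0.081]
 [ 0.54  -0.052  0.084]
 [ 0.544 -0.049  0.095]]
tab 48 [[0.518 0.079 0.125]
 [0.533 0.085 0.129]
 [0.548 0.092 0.135]]
tab 737 [[0.515 0.078 0.124]
 [0.53  0.084 0.13 ]
 [0.547 0.089 0.132]]
```

View pics/s2c.png

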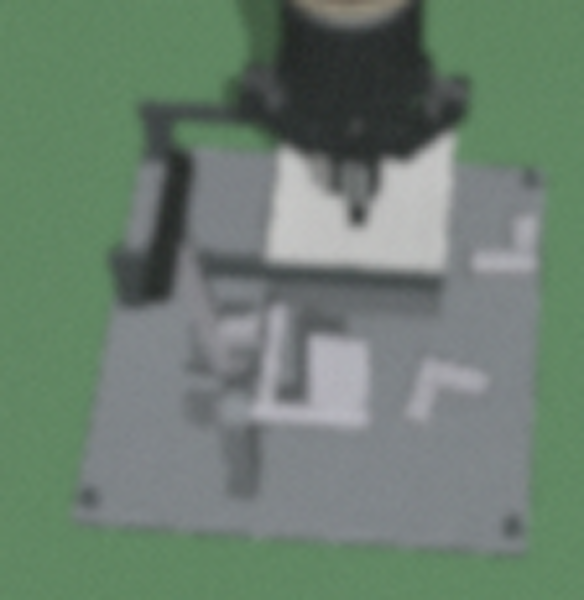

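View pics/w2.png

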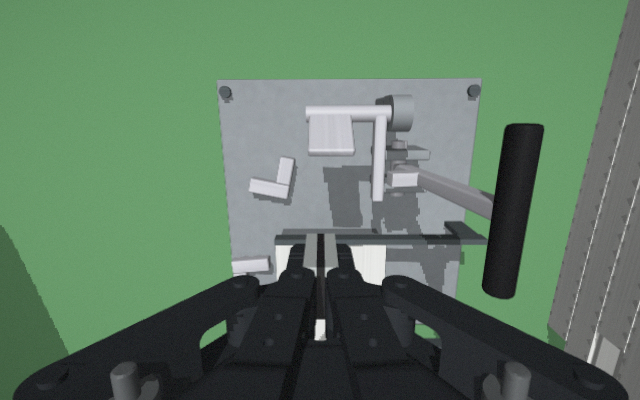

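apply_moves:
  targets:
    - [[0,0,0.035,0,0,0,255],[0,0,0.035,0,0,0,255],[0,0,0.032,0,0,0,255],[0,-0.015,0,0,0,0,255],[0,-0.01,0,0,0,0,255],[0,-0.01,0,0,0,0,255]]

```text
t: 6.45
tcp_pos: [0.5253, 0.0792, 0.1213]
ee_rot: [3.14, 0.03, 0.004]
force: [0.0, -5.1, 3.1]
opening: -0.0003
```

apply_moves:
  targets:
    - [[0,-0.01,0,0,0,0,255],[0,-0.01,0,0,0,0,255],[0,-0.005,0,0,0,0,255]]

```text
t: 6.75
tcp_pos: [0.5248, 0.1057, 0.1208]
ee_rot: [-3.141, -0.032, -0.006]
force: [3.6, -2.9, 0.8]
opening: 0.0003
```

apply_moves:
  targets:
    - [[0,-0.005,0,0,0,0,255],[0,-0.005,0,0,0,0,255]]

```text
t: 6.95
tcp_pos: [0.523, 0.1148, 0.1192]
ee_rot: [3.141, 0.031, -0.0]
force: [0.8, -3.0, -0.8]
opening: -0.0
```

Keep pushing gently to the stop.

apply_moves:
  targets:
    - [[0,-0.004,0,0,0,0,255],[0,-0.002,0,0,0,0,255]]

```text
t: 7.15
tcp_pos: [0.5228, 0.1173, 0.1189]
ee_rot: [3.134, 0.032, -0.002]
force: [1.4, -20.6, 0.5]
opening: 0.0001
```

apply_moves:
  targets:
    - [[0,-0.003,0,0,0,0,255],[0,0,0,0,0,0,255]]

```text
t: 7.35
tcp_pos: [0.5228, 0.1176, 0.1188]
ee_rot: [3.13, 0.031, -0.003]
force: [0.8, -25.2, 1.9]
opening: -0.0001
```

apply_moves:
  targets:
    - [[0,0.015,0,0,0,0,255],[0,0.022,0,0,0,0,255],[0,0,-0.05,0,0,0,255],[0,0,-0.05,0,0,0,255],[0,0,-0.045,0,0,0,180],[0.036,0.019,0,0,0,0,110],[0.036,0.019,0,0,0,0,110],[0.036,0.019,0,0,0,0,110],[0,0,0,0,0,0,110],[0,0,0,0,0,0,110]]

```text
t: 8.35
tcp_pos: [0.6322, 0.0319, 0.2625]
ee_rot: [-3.14, -0.03, 0.006]
force: [-0.3, 0.5, 0.6]
opening: 0.0487
```

```bash
python3 - <<'E'
from h import *
st,p,d=snap('side','s3.png')
print(st['tcp_pos'],st['ee_rot'],st['force'],st['opening'])
st,p,d2=snap('wrist','w3.png')
a=cv2.imread('pics/s3.png')
cv2.imwrite('pics/s3c.png',cv2.resize(a[170:285,240:352],(584,600),interpolation=cv2.INTER_CUBIC))
for n,D in(('side',d),('wrist',d2)):
    W,u,v=pts(n,D,st)
    m=(W[:,2]>.12)&(W[:,2]<.145)&(abs(W[:,0]-.533)<.03)&(abs(W[:,1]-.14)<.04)
    print('tab',m.sum(),np.round(np.percentile(W[m],[3,50,97],axis=0),3) if m.sum() else 0)
    m=(W[:,2]>.145)&(W[:,2]<.175)&(abs(W[:,0]-.575)<.02)&(abs(W[:,1]-.09)<.04)
    print('armtip',m.sum(),np.round(np.percentile(W[m],[3,50,97],axis=0),3) if m.sum() else 0)
    m=(W[:,2]>.187)&(W[:,2]<.21)&(abs(W[:,0]-.63)<.03)&(abs(W[:,1]-.058)<.06)
    print('bar',m.sum(),np.round(np.percentile(W[m],[3,50,97],axis=0),3) if m.sum() else 0)
    m=(W[:,2]>.06)&(W[:,2]<.07)&(abs(W[:,0]-.56)<.12)&(abs(W[:,1]+.078)<.05)
    print('cover',m.sum(),np.round(np.percentile(W[m],[1,50,99],axis=0),3) if m.sum() else 0)
E
```

```text
[0.63221281 0.031896   0.26245727] [-3.1397983  -0.02978186  0.00572908] [-0.28291514  0.50272398  0.57424569] 0.04867684552119278
tab 27 [[0.515 0.128 0.125]
 [0.533 0.137 0.131]
 [0.547 0.14  0.135]]
armtip 24 [[0.571 0.077 0.147]
 [0.575 0.09  0.157]
 [0.58  0.096 0.165]]
bar 151 [[0.621 0.012 0.19 ]
 [0.629 0.068 0.2  ]
 [0.637 0.106 0.205]]
cover 678 [[ 0.484 -0.127  0.061]
 [ 0.535 -0.075  0.066]
 [ 0.595 -0.029  0.07 ]]
tab 796 [[0.514 0.126 0.121]
 [0.53  0.132 0.128]
 [0.546 0.138 0.132]]
armtip 362 [[0.569 0.079 0.146]
 [0.574 0.087 0.158]
 [0.578 0.095 0.161]]
bar 3786 [[0.622 0.01  0.194]
 [0.63  0.06  0.199]
 [0.639 0.103 0.201]]
cover 4223 [[ 0.48  -0.126  0.062]
 [ 0.527 -0.058  0.064]
 [ 0.594 -0.028  0.066]]
```

View pics/s3c.png

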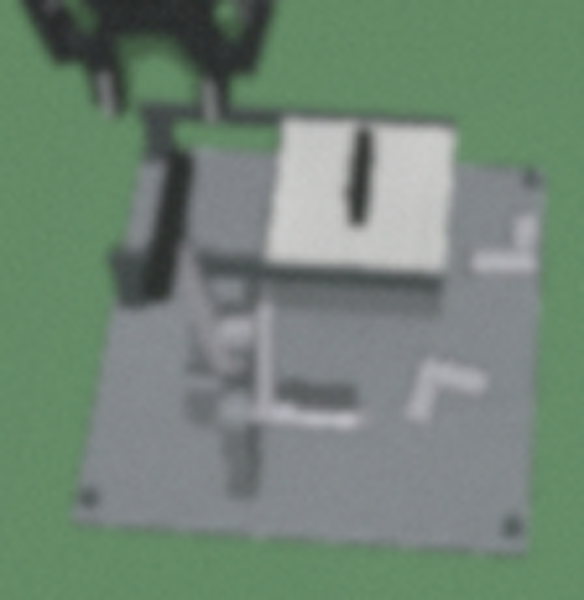

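View pics/w3.png

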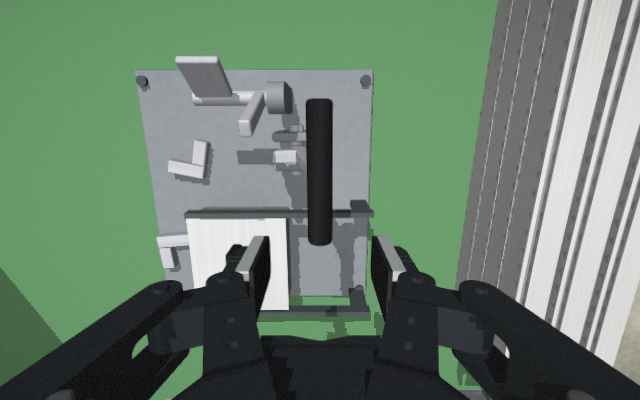

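apply_moves:
  targets:
    - [[-0.001,0,0.03,0,0,0,110],[0,0,0.03,0,0,0,110],[0,0,0.028,0,0,0,110],[0,0,0,0,0,0,255],[0,0,0,0,0,0,255],[0,0,0,0,0,0,255],[0,0,0,0,0,0,255],[0,0,0,0,0,0,255]]
  force: 40

```text
t: 9.25
tcp_pos: [0.6316, 0.0323, 0.1776]
ee_rot: [-3.141, -0.032, -0.0]
force: [-5.5, 2.4, 0.2]
opening: 0.0163
```

apply_moves:
  targets:
    - [[-0.009,0,-0.0012,0,0,0,255],[-0.009,0,-0.0008,0,0,0,255],[-0.008,0,-0.0002,0,0,0,255],[-0.0155,0,0.0008,0,0,0,255],[-0.0153,0,0.0023,0,0,0,255],[-0.015,0,0.0038,0,0,0,255],[-0.0146,0,0.0053,0,0,0,255],[0,0,0,0,0,0,255]]

```text
t: 10.05
tcp_pos: [0.5476, 0.0301, 0.1702]
ee_rot: [3.141, 0.031, 0.015]
force: [2.5, 2.4, 6.2]
opening: 0.0164
```

apply_moves:
  targets:
    - [[-0.0138,0,0.0068,0,0,0,255],[-0.0133,0,0.0081,0,0,0,255],[-0.0082,0,0.006,0,0,0,255],[-0.005,0,0.004,0,0,0,255],[0,0,0,0,0,0,255]]

```text
t: 10.55
tcp_pos: [0.5088, 0.0291, 0.1457]
ee_rot: [3.141, 0.031, 0.018]
force: [3.3, 2.6, 9.5]
opening: 0.0163
```

apply_moves:
  targets:
    - [[-0.0027,0,0.0024,0,0,0,255],[0,0,0,0,0,0,255]]

```text
t: 10.75
tcp_pos: [0.5064, 0.029, 0.1434]
ee_rot: [3.141, 0.031, 0.017]
force: [3.0, 2.7, 9.2]
opening: 0.0167
```

apply_moves:
  targets:
    - [[-0.003,0,0.0027,0,0,0,255],[0,0,0,0,0,0,255]]

```text
t: 10.95
tcp_pos: [0.5038, 0.029, 0.1411]
ee_rot: [3.141, 0.031, 0.019]
force: [0.6, 3.2, 12.0]
opening: 0.0167
```

apply_moves:
  targets:
    - [[-0.003,0,0.0027,0,0,0,255],[0,0,0,0,0,0,255]]

```text
t: 11.15
tcp_pos: [0.5014, 0.0289, 0.1388]
ee_rot: [3.141, 0.031, 0.021]
force: [2.7, 3.2, 9.0]
opening: 0.0165
```

apply_moves:
  targets:
    - [[-0.002,0,0.0018,0,0,0,255],[0,0,0,0,0,0,255]]

```text
t: 11.35
tcp_pos: [0.5013, 0.0289, 0.1386]
ee_rot: [3.141, 0.031, 0.027]
force: [5.1, 4.3, 15.1]
opening: 0.0167
```

apply_moves:
  targets:
    - [[-0.002,0,0.0018,0,0,0,255],[0,0,0,0,0,0,255]]

```text
t: 11.55
tcp_pos: [0.5011, 0.0289, 0.1384]
ee_rot: [3.141, 0.03, 0.034]
force: [6.9, 5.1, 18.7]
opening: 0.0162
```

```bash
python3 - <<'E'
from h import *
st,p,d=snap('side','s4.png')
print(st['tcp_pos'],st['ee_rot'],st['force'],st['opening'])
st,p,d2=snap('wrist','w4.png')
a=cv2.imread('pics/s4.png')
cv2.imwrite('pics/s4c.png',cv2.resize(a[170:285,240:352],(584,600),interpolation=cv2.INTER_CUBIC))
for n,D in(('side',d),('wrist',d2)):
    W,u,v=pts(n,D,st)
    for nm,b in dict(tab=(.12,.145,.503,.563,.1,.18),armtip=(.14,.175,.555,.595,.05,.13),bar=(.145,.18,.48,.53,.05,.12),cover=(.06,.07,.44,.68,-.128,-.028)).items():
        m=(W[:,2]>b[0])&(W[:,2]<b[1])&(W[:,0]>b[2])&(W[:,0]<b[3])&(W[:,1]>b[4])&(W[:,1]<b[5])
        print(n,nm,m.sum(),np.round(np.percentile(W[m],[2,50,98],axis=0),3).tolist() if m.sum() else 0)
E
```

```text
[0.50110606 0.02887666 0.13836489] [3.14079048 0.03049023 0.03416083] [ 6.86407721  5.05286653 18.71628709] 0.016214088786449227
side tab 27 [[0.515, 0.127, 0.123], [0.533, 0.136, 0.13], [0.547, 0.139, 0.135]]
side armtip 32 [[0.57, 0.078, 0.141], [0.573, 0.093, 0.156], [0.58, 0.101, 0.163]]
side bar 105 [[0.494, 0.052, 0.148], [0.503, 0.078, 0.162], [0.518, 0.104, 0.167]]
side cover 200 [[0.483, -0.124, 0.061], [0.574, -0.052, 0.065], [0.596, -0.029, 0.07]]
wrist tab 3030 [[0.512, 0.125, 0.12], [0.529, 0.132, 0.128], [0.545, 0.138, 0.132]]
wrist armtip 2073 [[0.567, 0.079, 0.141], [0.569, 0.088, 0.156], [0.576, 0.097, 0.162]]
wrist bar 6496 [[0.491, 0.051, 0.148], [0.5, 0.077, 0.162], [0.514, 0.101, 0.164]]
wrist cover 959 [[0.484, -0.083, 0.063], [0.508, -0.074, 0.064], [0.568, -0.029, 0.065]]
```

View pics/s4c.png

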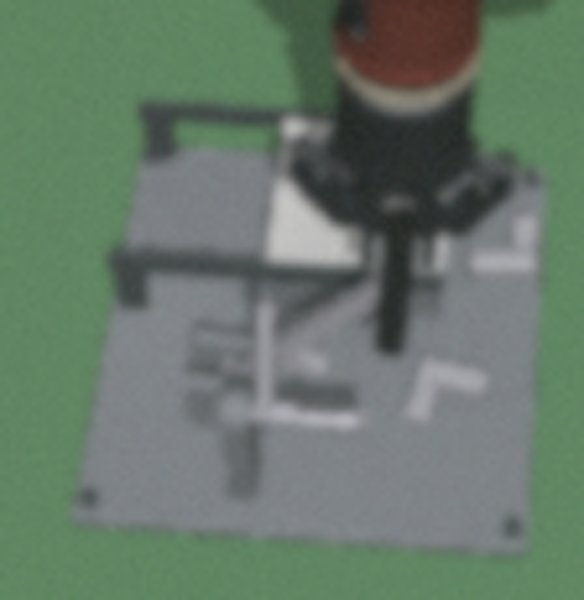

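View pics/w4.png

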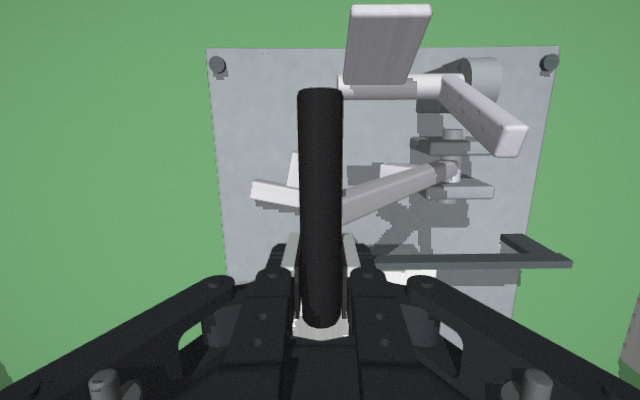

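apply_moves:
  targets:
    - [[0,0,0,0,0,0,255],[0,0,0,0,0,0,255],[0,0,0,0,0,0,255],[0,0,0,0,0,0,255]]

```text
t: 12.05
tcp_pos: [0.5011, 0.0289, 0.1384]
ee_rot: [3.141, 0.031, 0.034]
force: [6.7, 3.7, 19.8]
opening: 0.0166
```

```bash
python3 -c "
from rig import arm
s=arm.get_state();print(s['t'],s['tcp_pos'],s['force'],s['opening']);print(arm.close_job())"
```

```text
12.05 [0.50110787 0.02887166 0.13835808] [ 6.69438333  3.67832259 19.77025975] 0.016562723059532887
the job is handed in; nothing more can be done
None
```

I slid the cover shut to its stop, flipped the catch to its stop, then gripped the crossbar and pulled the lever to its stop. I handed the job in at 12.05 s while still holding it; no verdict is reported.

Last checks:
- **Lever:** the crossbar centre was at x about 0.50 m and z about 0.156 m, which is where it should be at the stop. The arm was steady and gripping, with the fingers 16.6 mm open on the 18 mm bar. The wrist force was about 21 N.
- **Catch:** the arm tip was at about y 0.087 m, z 0.16 m, matching about 1.2 rad, and it did not move during the pull.
- **Cover:** its front edge was at x about 0.483 m, unchanged since I pushed it against the stop.
- **Loose things:** the two corner pieces looked unmoved where they showed in the side pictures. I did not measure the corners or the items on the bench again at the end.

Only two readings were slightly off. The gripper sat about 3 mm higher on the bar than planned, and its opening read about 1.5 mm under the bar's diameter. Neither affected the hold.

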